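# Hold a tube block square in the corner of the locating plate

## Robot

A 7-joint arm with a two-finger parallel gripper is mounted at the origin on the work surface. World frame = base frame: x ahead of the robot, y to its left, z up, the work surface at z = 0. Lengths are in m, angles in rad, forces in N, time in s.
With the tool pointing down it reaches from about 0.375 to 0.925 m from the base axis. Payload 3.1 kg.
Tool frame: the origin (TCP) lies on the centre line of the jaws, within the pads' length; the fingertips stand 19 mm ahead of it and the grasp point (between the pads) is the TCP; z points along the fingers, y is the line along which they close (so a half turn about z gives the same grasp; the last joint's range is limited). The gripper opens to 85 mm and grips with 20 to 120 N. Pads are 22 mm wide; open, the fingers measure 114 mm over their backs; the gripper's body (76 mm by 85 mm) begins 54 mm behind the grasp point. The pads swing forward as they close: fully open they stand 13 mm farther back than shut.
Start: joints at [-1.253, 0.383, 0.044, 1.598, -0.018, 1.161, -0.05], TCP at [0.263, 0.595, 0.25] pointing down, gripper open.
Joint ranges: [-2.61, 2.61], [-0.41, 2.15], [-1.48, 1.57], [0, 2.5], [-1.57, 4.71], [0.05, 1.97], [-2.85, 2.85]. Speed limits (rad/s): [2.79, 2.79, 3.14, 3.14, 3.14, 3.14, 3.14].

## Interface

Orientations are given as a rotation vector (axis times angle).
In Python, from cell import manip gives the robot as it stands. The module is installed in compiled form; this text tells all that it offers.
- The arm moves only by the tool drive_tool, never from a script. Its argument "moves" is a list of rows, each a list of 7 numbers: the shift along the tool's x, y, z in cm, then the turn, a rotation vector about the tool's x, y, z in rad, then the opening, from -1 (shut) to 1 (fully open), so that 0 is half open. A call has exactly 8 rows; each row is the pose to reach, as a shift and turn from the pose commanded when the call began, along the tool's axes at that moment; what a row does not reach only later rows make up. A row lasts 1/8 s, in which the tool goes at most 62.5 mm and 10.7 degrees, less where a joint would pass 70% of its speed; a pose out of reach is approached as far as the arm can. A call with a gripper value outside its range is refused whole. The fingers move at their own pace and stop on an object; the grip force is fixed at half the most. Time passes only in rows, so rows that repeat a pose let the fingers close, or fill a call up. It gives the time, the measured TCP pose, the force, the opening and the grip force at its end, in the units of the state.
- manip.sense(): the state, without advancing time (a new reading comes with each control period).
- manip.grab_frame(name): name is "side" or "top"; returns a dict with "img" (400x640x3 uint8, red, green, blue), "depth" (400x640 float32, m along the optical axis (not along the pixel's ray), 0 where there is no reading), "mtx" (3x3 intrinsics, pixels), "position" and "orientation" of the camera in the world. Camera axes: x right, y down, z forward; pixel columns grow to the right and rows downward; lengths in m; the calibration is good to about 2 mm. A picture is of the moment at which its call begins.
- manip.hand_in(): hands the job in; it is judged then, once.
The state is a dict: "time": time; "q": joint angles; "qvel": joint speeds; "tau": joint torques, N m; "position": TCP position; "orientation": TCP orientation; "wrist_force": force on the tool from outside, world axes, zero at the start; "moment": the same for the moment, N m; "grip_width": opening from 0.0 (shut) to 1.0 (fully open); "grasp_force": force on a finger pad.
Only numpy, scipy, OpenCV 4.12 (cv2) and the standard library are available. Lean on these libraries where they do the work, as an engineer would, in place of code of your own. Each camera call takes 0.05 s, during which the arm holds its last target. There are 200 camera calls.

## Task

Pick up the oblong aluminium tube block (the one with six wells in two rows of three) and set it upright on the dark steel locating plate, then slide it gently into the corner so that one long side rests against the long fence and one end against the short fence, both at once. There is no clamp: finish with the gripper still gripping the block and keeping a light push against both fences. Never press hard on the fences, and do not disturb the other things on the table.

Things in the scene. Friction and masses are not known exactly. Their poses are not given: they have to be found in the camera images.
- block: loose oblong aluminium tube block, 64 (its x) x 44 (its y) x 55 mm high, six open wells in its top in two rows of three; 0.2 to 0.45 kg; stands upright on the table. Origin: centre of its underside, z up. A half turn makes no difference. Squeezing does it no harm. A round and a low square aluminium block stand near it and are not wanted.
- plate: fixed dark steel locating plate, 160 (x) x 150 (y) x 10 mm thick, lying on the table, yawed up to 0.6 rad; origin: centre of its underside, z up, so its upper face is at z = 10 mm. The two fences stand on it along its +y and +x edges. In the plate's frame the block (set with its x along the plate's x) is fully home with its centre at x = 28, y = 33 mm and its underside at z = 10 mm.
- fence_long: the long fence: rigid aluminium bar fixed on the plate along its +y edge, 130 (x) x 12 (y) x 12 mm high, axes as the plate's; origin: centre of its underside. Its working face, which looks to -y, lies 6 mm from the origin, at y = 55 mm in the plate's frame. Its top is only 12 mm above the plate, so a finger can pass over it.
- fence_short: the short fence: aluminium bar fixed on the plate along its +x edge, 12 (x) x 100 (y) x 32 mm high, axes as the plate's; origin: centre of its underside. Its working face, looking to -x, is at x = 60 mm in the plate's frame. Dry friction on the plate and on the first fence can stop it just short of the second: 8 to 20 N each way, its weight eased off the plate, seats it.
- round_block: bystander: loose round aluminium block, 60 mm across, 48 mm high; origin under its centre
- low_block: bystander: loose square aluminium block, 60 x 60 x 24 mm high; origin under its centre
- tube_rack: bystander: loose white plastic rack with four capped tubes, 70 x 210 mm, 112 mm high; origin under its centre
- tub: bystander: loose white plastic tub, 100 mm across, 110 mm high; origin under its centre
- beaker: bystander: loose glass beaker, 68 mm across, 90 mm high; origin under its centre
- clear_box: bystander: loose clear plastic box, 30 x 30 x 26 mm high; origin under its centre
- slides: bystander: loose small stack of glass slides, 26 x 76 x 4 mm; origin under its centre
There are look-alikes about, which are no part of the job. What is shaped like the plate but orange is not meant.

How it is judged:
By the outcome, as a careful person would: the job done as asked, in the order asked, and still so for the second after the job is handed in, while the arm keeps its last pose, push and grip.
It also fails if it takes over 67 s, if anything falls off the work surface, if the arm or the gripper's body presses on something with over 40 N, if the wrist force passes 120 N, or if a joint passes its speed limit or range.

## Working session

There is one attempt and no reset: what is moved stays moved. The work goes in short steps, Python scripts to look and compute and a tool call to move; the robot and the scene stay as the last step left them, time stands still between calls to the robot, and variables do not carry over. Pictures are saved under pics/ and viewed, at most 10 in all, crops included, and the job is handed in when it is done.

Besides the shell and the picture viewer there is one more tool, called after "Call:" as a command line: name --pt "numbers of a row" for each row, then --argument value for the rest. drive_tool: Moves the arm, as the interface text tells. Its arguments: {"type":"object","properties":{"moves":{"type":"array","items":{"type":"array","items":{"type":"number"}}}},"required":["moves"]}

```bash
mkdir -p pics; cat > h.py <<'E'
import numpy as np, cv2
from scipy.spatial.transform import Rotation as R
from cell import manip
def rot(o):
    o=np.array(o,float)
    return o if o.shape==(3,3) else R.from_rotvec(o).as_matrix()
def cloud(f):
    d=f["depth"];v,u=np.mgrid[:400,:640];K=np.array(f["mtx"])
    p=np.stack([(u-K[0,2])/K[0,0]*d,(v-K[1,2])/K[1,1]*d,d],-1)
    w=p@rot(f["orientation"]).T+np.array(f["position"]); w[d==0]=np.nan
    return w
E
python3 - <<'E'
from h import *
for n in("top","side"):
    f=manip.grab_frame(n);cv2.imwrite(f"pics/{n}1.png",f["img"][:,:,::-1]);print(n,f["position"],f["orientation"],f["mtx"])
    np.savez(f"{n}1.npz",**f); w=cloud(f)
    for p in[(200,320),(300,200),(300,450)]:print(p,w[p])
print(manip.sense())
E
```

```text
top [0.3116187  0.01177934 1.27594408] [-2.15754435  2.09912393 -0.2172835 ] [[475.95242407   0.         312.07354977]
 [  0.         475.95242407 202.5928628 ]
 [  0.           0.           1.        ]]
(200, 320) [ 0.56461532 -0.02492628 -0.00277313]
(300, 200) [ 0.28818952  0.28399368 -0.0041377 ]
(300, 450) [nan nan nan]
side [0.47253116 0.92315926 0.91101722] [-0.14897812  2.86045716 -1.24124293] [[480.76717915   0.         323.39969883]
 [  0.         480.76717915 197.54191584]
 [  0.           0.           1.        ]]
(200, 320) [ 0.55614541 -0.04025989 -0.00445869]
(300, 200) [ 7.90742104e-01  3.20111668e-01 -6.27935508e-04]
(300, 450) [0.2292731  0.25953231 0.00080755]
{'time': 0.1, 'q': array([-1.2528162 ,  0.38379039,  0.04384106,  1.59943809, -0.01782886,
        1.161197  , -0.04988561]), 'qvel': array([-9.43056406e-04, -2.26667410e-03, -2.08690572e-04, -2.36135049e-03,
        5.48592390e-05, -1.67233098e-03,  1.36408301e-03]), 'tau': array([ 2.94684818e-03, -4.34732294e+01,  1.02915455e+00, -2.50455469e+01,
        1.08291552e-02,  5.52454730e-03,  1.77164463e-05]), 'position': array([0.26222683, 0.59386274, 0.24897902]), 'orientation': array([-0.64816556, -3.07368234,  0.00380358]), 'wrist_force': array([-0.17690956, -0.95506518, -0.08614454]), 'moment': array([-0.0171676 ,  0.02620079,  0.01121969]), 'grasp_force': 0.0, 'grip_width': 0.9971336904590313}
```

View pics/top1.png

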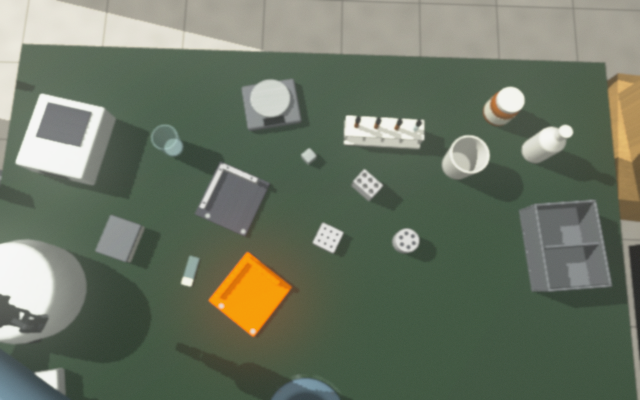

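View pics/side1.png

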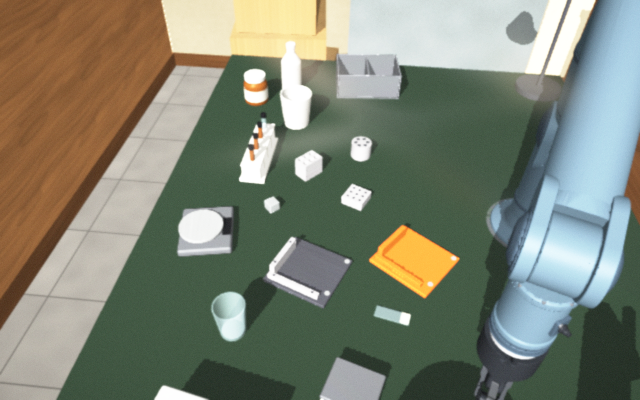

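The top view shows the candidates: an oblong 2x3 block at (367,184), a low square block at (328,238) and a round block at (406,240). The dark plate is at (233,200) with its fence corner near (224,167), and the orange look-alike is at (251,294). I choose the oblong block and the dark plate, and will check both in a close crop.

```bash
python3 - <<'E'
from h import *
F={n:dict(np.load(f"{n}1.npz")) for n in("top","side")}
a=cv2.resize(F["top"]["img"][150:260,180:430],None,fx=3,fy=3,interpolation=cv2.INTER_CUBIC)
s=cv2.resize(F["side"]["img"][140:310,250:390],(220,267),interpolation=cv2.INTER_CUBIC)
c=np.zeros((600,750,3),np.uint8);c[:330]=a;c[330:597,:220]=s
cv2.imwrite("pics/crop1.png",c[:,:,::-1])
def rect(m,w,name):
    p=w[m][:,:2];r=cv2.minAreaRect((p*1000).astype(np.float32));print(name,m.sum(),"z",np.median(w[m][:,2]).round(4),"rect mm",np.round(r[0],1),np.round(r[1],1),round(r[2],1),cv2.boxPoints(r).round(0).tolist())
for n,box,pb in(("top",(160,210,345,390),(155,245,185,280)),("side",(145,185,290,328),(230,310,255,360))):
    w=cloud(F[n])
    def sub(b):
        k=np.zeros((400,640),bool);k[b[0]:b[1],b[2]:b[3]]=1;return k
    z=w[:,:,2]
    rect(sub(box)&(z>.045)&(z<.065),w,n+" block top")
    k=sub(pb); 
    g=F[n]["img"].mean(2)
    rect(k&(z>.005)&(z<.06),w,n+" plate all")
    rect(k&(z>.034)&(z<.05),w,n+" tall fence")
    rect(k&(z>.017)&(z<.028),w,n+" low fence")
    rect(k&(z>.005)&(z<.015),w,n+" plate face")
E
```

```text
top block top 302 z 0.0549 rect mm [ 602.9 -148.6] [63.8 46.1] 47.7 [[564.0, -157.0], [599.0, -188.0], [641.0, -140.0], [607.0, -109.0]]
top plate all 3237 z 0.0104 rect mm [559.3 215. ] [245.7 258.8] 2.8 [[430.0, 338.0], [443.0, 80.0], [688.0, 92.0], [676.0, 350.0]]
top tall fence 184 z 0.0418 rect mm [623.8 192. ] [99.5 12.9] 67.3 [[599.0, 149.0], [611.0, 144.0], [649.0, 235.0], [637.0, 240.0]]
top low fence 255 z 0.0215 rect mm [558.4 210.7] [144.8 145.4] 66.9 [[463.0, 173.0], [597.0, 116.0], [654.0, 249.0], [520.0, 306.0]]
top plate face 2718 z 0.0098 rect mm [559.3 215. ] [245.7 258.8] 2.8 [[430.0, 338.0], [443.0, 80.0], [688.0, 92.0], [676.0, 350.0]]
side block top 289 z 0.0538 rect mm [ 601.  -147.5] [66.6 51.7] 47.8 [[560.0, -155.0], [598.0, -190.0], [643.0, -140.0], [604.0, -105.0]]
side plate all 3623 z 0.011 rect mm [567.  206.7] [238.8 229.6] 9.2 [[431.0, 301.0], [467.0, 74.0], [703.0, 112.0], [667.0, 339.0]]
side tall fence 224 z 0.042 rect mm [622.1 195.3] [100.   15.4] 67.7 [[596.0, 152.0], [610.0, 146.0], [648.0, 239.0], [634.0, 244.0]]
side low fence 383 z 0.022 rect mm [602.1 243.8] [ 90.4 158.2] 27.5 [[525.0, 293.0], [598.0, 153.0], [679.0, 194.0], [606.0, 335.0]]
side plate face 2914 z 0.0105 rect mm [567.  206.7] [238.8 229.6] 9.2 [[431.0, 301.0], [467.0, 74.0], [703.0, 112.0], [667.0, 339.0]]
```

View pics/crop1.png

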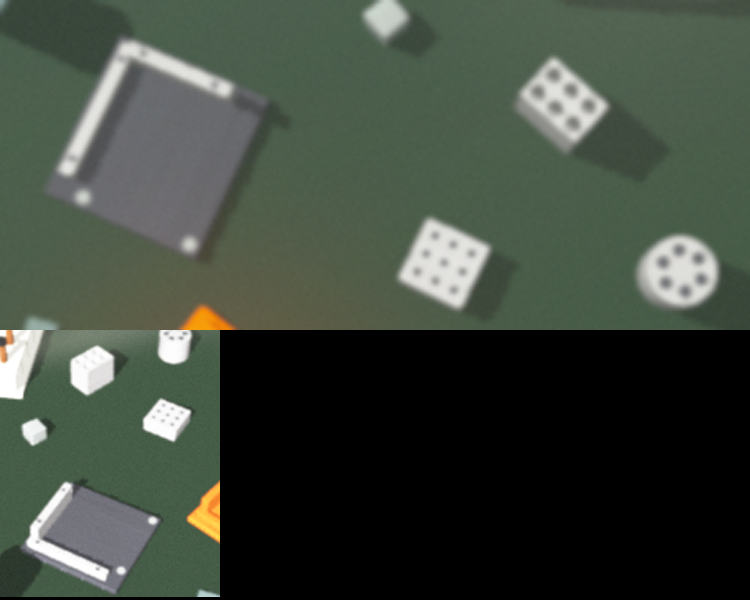

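The crop confirms the 2x3-well block (crop 563,103), which reads 64x46 mm with its top at 55 mm. The dark plate shows its tall short fence at top right and its long low fence at left. Next I refine the plate pose and compute the first move.

```bash
cat >> h.py <<'E'
def goto(xyz,yaw,cur=None):
    """print tool-frame shift (cm) and turn from the current pose to xyz, tool down with tool y at world angle yaw (deg)"""
    s=manip.sense() if cur is None else cur; Rc=rot(s["orientation"])
    y=np.array([np.cos(np.radians(yaw)),np.sin(np.radians(yaw)),0]);z=np.array([0,0,-1.])
    Rt=np.stack([np.cross(y,z),y,z],1)
    print("shift cm",(Rc.T@(np.array(xyz)-s["position"])*100).round(2),"turn",R.from_matrix(Rc.T@Rt).as_rotvec().round(3))
def state():
    s=manip.sense();Rc=rot(s["orientation"])
    print("t",s["time"],"p",s["position"].round(4),"yaw_y",np.degrees(np.arctan2(Rc[1,1],Rc[0,1])).round(2),"F",s["wrist_force"].round(2),"w",s["grip_width"],"g",s["grasp_force"],"q",s["q"].round(2));return s
E
python3 - <<'E'
from h import *
for n in("top","side"):
    f=dict(np.load(f"{n}1.npz"));w=cloud(f)
    z=w[:,:,2];near=np.hypot(w[:,:,0]-.56,w[:,:,1]-.212)<.115
    m=(near&(z>.0065)).astype(np.uint8)
    k,l,st,_=cv2.connectedComponentsWithStats(m);i=1+st[1:,4].argmax();m=l==i
    r=cv2.minAreaRect((w[m][:,:2]*1000).astype(np.float32));print(n,"plate",m.sum(),r)
    th=np.radians(-22.7);A=np.array([[np.cos(th),np.sin(th)],[-np.sin(th),np.cos(th)]])
    q=(w[:,:,:2]-[.558,.212])@A.T*1000
    bright=f["img"].mean(2)>130
    tall=near&(z>.036)&(z<.05);low=near&bright&(z>.016)&(z<.028)&(q[:,:,1]>45)&(q[:,:,0]<55)
    for nm,k in(("tall",tall),("low",low),("all",m)):print(nm,k.sum(),"x",np.percentile(q[k][:,0],[3,50,97]).round(1),"y",np.percentile(q[k][:,1],[3,50,97]).round(1),"ang",round(cv2.minAreaRect((w[k][:,:2]*1000).astype(np.float32))[2],1))
goto((.602,-.148,.2),-42,{"position":np.array([.263,.595,.25]),"orientation":manip.sense()["orientation"]});state()
E
```

```text
top plate 2944 ((561.5234985351562, 211.64410400390625), (152.2985382080078, 162.68617248535156), 68.74540710449219)
tall 176 x [62.5 68.3 74.4] y [-41.2   5.3  54.3] ang 67.3
low 196 x [-53.5  -3.2  51.4] y [56.2 62.1 68.6] ang 71.4
all 2944 x [-72.4   2.4  73.3] y [-69.1   1.5  70.2] ang 68.7
side plate 3548 ((558.2614135742188, 215.14556884765625), (153.1720733642578, 160.57208251953125), 67.34133911132812)
tall 210 x [58.6 64.  70.9] y [-38.5  10.3  57.5] ang 67.7
low 288 x [-55.7  -2.9  51.4] y [57.6 65.4 70.4] ang 68.5
all 3548 x [-76.4  -1.4  67.9] y [-66.3  10.   75. ] ang 67.3
shift cm [-61.01 -54.27   5.14] turn [-1.000e-03  2.000e-03  1.888e+00]
t 0.1 p [0.2622 0.5939 0.249 ] yaw_y 66.18 F [-0.18 -0.96 -0.09] w 0.9971336904590313 g 0.0 q [-1.25  0.38  0.04  1.6  -0.02  1.16 -0.05]
```

Call:
drive_tool --pt "-2 -2 0 0 0 0.06 1" --pt "-6 -5.4 0 0 0 0.19 1" --pt "-10 -9 0 0 0 0.32 1" --pt "-14.4 -13 0 0 0 0.45 1" --pt "-19 -17 0 0 0 0.59 1" --pt "-23.4 -21 0 0 0 0.72 1" --pt "-28 -25 0 0 0 0.86 1" --pt "-32 -28.5 0 0 0 1.0 1"

```text
time: 1.1
position: [0.4406, 0.2021, 0.25]
orientation: [-2.05, -2.381, 0.001]
wrist_force: [1.2, -0.2, -1.5]
grip_width: 1.002
grasp_force: 0.0
```

```bash
python3 - <<'E'
from h import *
state();goto((.602,-.148,.15),-42)
E
```

```text
t 1.1 p [0.4406 0.2021 0.25  ] yaw_y 8.55 F [ 1.16 -0.16 -1.46] w 1.0019842949459592 g 0.0 q [-0.9   0.06  0.4   2.   -0.03  1.08 -0.34]
shift cm [-37.02  10.76  10.  ] turn [-0.     0.     0.882]
```

Call:
drive_tool --pt "-4 1.2 0.5 0 0 0.11 1" --pt "-9.5 2.8 2 0 0 0.24 1" --pt "-15 4.4 4 0 0 0.37 1" --pt "-20.5 6 6 0 0 0.5 1" --pt "-26 7.6 8 0 0 0.63 1" --pt "-31.5 9.2 9 0 0 0.76 1" --pt "-36 10.5 10 0 0 0.88 1" --pt "-37 10.8 10 0 0 0.88 1"

```text
time: 2.1
position: [0.6031, -0.1489, 0.149]
orientation: [2.867, 1.28, -0.006]
wrist_force: [-0.7, -0.2, 0.6]
grip_width: 0.999
grasp_force: 0.0
```

```bash
python3 - <<'E'
from h import *
s=state()
f=manip.grab_frame("side");w=cloud(f);cv2.imwrite("pics/c2.png",cv2.resize(f["img"][60:260,200:440],(720,600))[:,:,::-1])
goto((.602,-.148,.037),-42)
z=w[:,:,2];n=(np.hypot(w[:,:,0]-.602,w[:,:,1]+.148)<.06)&(z>.045)&(z<.06);print(n.sum(),cv2.minAreaRect((w[n][:,:2]*1000).astype(np.float32)))
E
```

```text
t 2.1 p [ 0.6031 -0.1489  0.149 ] yaw_y -41.87 F [-0.72 -0.23  0.57] w 0.9990015673491601 g 0.0 q [-0.35  0.51  0.68  1.78 -0.38  0.98 -0.26]
shift cm [-0.07 -0.15 11.26] turn [0.001 0.003 0.004]
287 ((601.3259887695312, -146.0245361328125), (69.16502380371094, 49.14972686767578), 48.75215530395508)
```

View pics/c2.png

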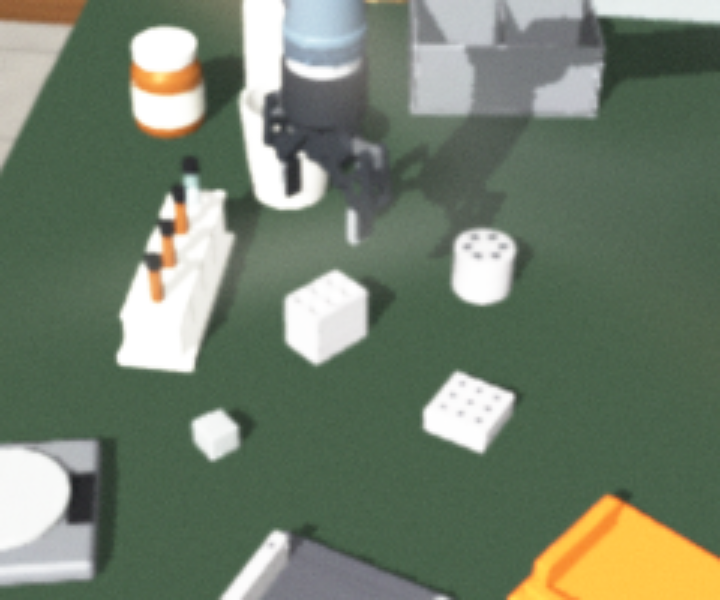

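The fingers (crop ~(290,180) and (355,230)) straddle the block (325,315) from above with the rack to the left. I check the rack clearance, then descend.

```bash
python3 - <<'E'
from h import *
for n in("top","side"):
    w=cloud(dict(np.load(f"{n}1.npz")));k=(w[:,:,2]>.04)&(w[:,:,2]<.16)&(np.hypot(w[:,:,0]-.602,w[:,:,1]+.148)<.11)
    p=w[k]-[.602,-.148,0];d=np.hypot(p[:,0],p[:,1]);p=p[d>.045]
    a=np.radians(-42);y=p[:,0]*np.cos(a)+p[:,1]*np.sin(a);x=p[:,0]*np.sin(a)-p[:,1]*np.cos(a)
    print(n,len(p),"tool x",x.min() if len(p) else 0,x.max() if len(p) else 0,"y",y.min() if len(p) else 0,y.max() if len(p) else 0, "world x min",p[:,0].min()+.602 if len(p) else 0)
E
```

```text
top 0 tool x 0 0 y 0 0 world x min 0
side 0 tool x 0 0 y 0 0 world x min 0
```

Nothing stands within 110 mm, so I descend and close.

Call:
drive_tool --pt "0 -0.1 2 0 0 0 1" --pt "0 -0.1 4.5 0 0 0 1" --pt "0 -0.1 7 0 0 0 1" --pt "0 -0.1 9 0 0 0 1" --pt "0 -0.1 10.5 0 0 0 1" --pt "0 -0.1 11.2 0 0 0 1" --pt "0 -0.1 11.3 0 0 0 1" --pt "0 -0.1 11.3 0 0 0 0.5"

```text
time: 3.15
position: [0.6039, -0.144, 0.038]
orientation: [2.864, 1.289, 0.002]
wrist_force: [0.3, -0.8, 0.1]
grip_width: 0.816
grasp_force: 0.0
```

Call:
drive_tool --pt "0 0 0 0 0 0 -1" --pt "0 0 0 0 0 0 -1" --pt "0 0 0 0 0 0 -1" --pt "0 0 0 0 0 0 -1" --pt "0 0 0 0 0 0 -1" --pt "0 0 0 0 0 0 -1" --pt "0 0 0 0 0 0 -1" --pt "0 0 0 0 0 0 -1"

```text
time: 4.15
position: [0.6043, -0.1441, 0.0383]
orientation: [2.864, 1.288, 0.003]
wrist_force: [0.9, -0.6, 5.9]
grip_width: 0.508
grasp_force: 63.0
```

```bash
python3 - <<'E'
from h import *
s=state()
E
```

```text
t 4.15 p [ 0.6043 -0.1441  0.0383] yaw_y -41.55 F [ 0.86 -0.62  5.92] w 0.5079247419325694 g 62.96672713011503 q [-0.28  0.66  0.58  1.82 -0.49  0.8  -0.18]
```

Gripped at 43 mm opening, which matches the block's 44 mm. I lift it.

Call:
drive_tool --pt "0 0 -1 0 0 0 -1" --pt "0 0 -2.5 0 0 0 -1" --pt "0 0 -4.5 0 0 0 -1" --pt "0 0 -6.5 0 0 0 -1" --pt "0 0 -8.5 0 0 0 -1" --pt "0 0 -10 0 0 0 -1" --pt "0 0 -10.5 0 0 0 -1" --pt "0 0 -10.5 0 0 0 -1"

```text
time: 5.15
position: [0.6033, -0.1435, 0.1425]
orientation: [-2.865, -1.289, -0.0]
wrist_force: [0.2, 1.3, -4.7]
grip_width: 0.51
grasp_force: 62.1
```

```bash
python3 - <<'E'
from h import *
s=state();f=manip.grab_frame("side");np.savez("side2.npz",**f)
a=np.radians(67.8);th=a-np.pi/2
c=np.array([.5595,.2135]);X=np.array([np.cos(th),np.sin(th)]);Y=np.array([np.cos(a),np.sin(a)])
t=c+.016*X+.021*Y;print(t);goto((*t,.14),67.8)
cv2.imwrite("pics/c3.png",cv2.resize(f["img"][60:260,240:440],(600,600))[:,:,::-1])
E
```

```text
t 5.15 p [ 0.6033 -0.1435  0.1425] yaw_y -41.53 F [ 0.17  1.25 -4.69] w 0.5104817071247861 g 62.10503060370684 q [-0.36  0.52  0.67  1.79 -0.38  0.97 -0.25]
[0.58224859 0.22689783]
shift cm [ 26.35 -26.09   0.19] turn [-1.000e-03 -1.000e-03 -1.908e+00]
```

View pics/c3.png

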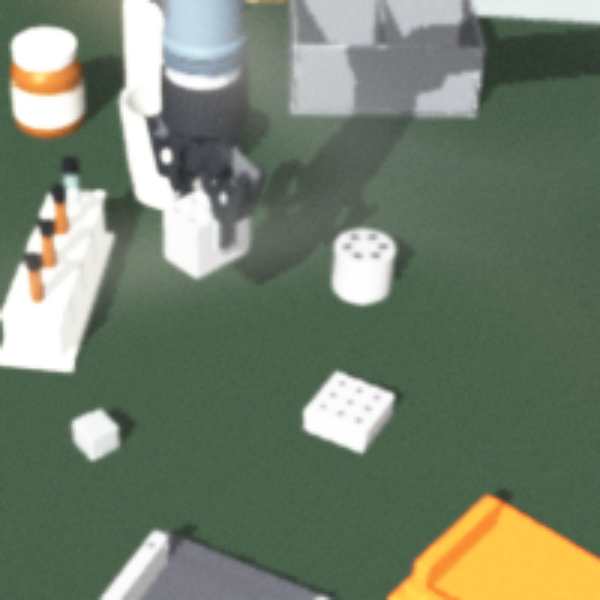

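The block hangs upright in the jaws (crop ~(205,235)), with the rest undisturbed. I carry it over the plate.

Call:
drive_tool --pt "1 -1 0 0 0 -0.08 -1" --pt "3.2 -3.2 0 0 0 -0.22 -1" --pt "5.5 -5.4 0 0 0 -0.38 -1" --pt "8 -8 0 0 0 -0.54 -1" --pt "10.5 -10.4 0 0 0 -0.7 -1" --pt "13 -12.9 0 0 0 -0.86 -1" --pt "15.5 -15.4 0 0 0 -1.02 -1" --pt "18 -17.8 0 0 0 -1.18 -1"

```text
time: 6.2
position: [0.5883, 0.11, 0.141]
orientation: [-1.656, -2.668, 0.003]
wrist_force: [0.2, -0.6, -4.3]
grip_width: 0.505
grasp_force: 61.9
```

```bash
python3 - <<'E'
from h import *
s=state();goto((.5822,.2269,.14),67.8)
E
```

```text
t 6.2 p [0.5883 0.11   0.141 ] yaw_y 26.36 F [ 0.24 -0.6  -4.26] w 0.5054681370246151 g 61.887570172548294 q [-0.56  0.42  0.37  1.83 -0.19  0.93  0.36]
shift cm [10.75  4.65  0.09] turn [-0.002 -0.001 -0.723]
```

Call:
drive_tool --pt "2 0.9 0 0 0 -0.13 -1" --pt "4 1.8 0 0 0 -0.27 -1" --pt "6 2.7 0 0 0 -0.41 -1" --pt "8 3.5 0 0 0 -0.55 -1" --pt "9.8 4.3 0 0 0 -0.67 -1" --pt "10.7 4.65 0 0 0 -0.723 -1" --pt "10.7 4.65 0 0 0 -0.723 -1" --pt "10.7 4.65 0 0 0 -0.723 -1"

```text
time: 7.2
position: [0.5842, 0.2239, 0.1418]
orientation: [-0.617, -3.08, 0.003]
wrist_force: [0.0, -0.3, -4.1]
grip_width: 0.509
grasp_force: 61.9
```

```bash
python3 - <<'E'
from h import *
s=state();ims=[]
for n in("top","side"):
    f=manip.grab_frame(n);np.savez(f"{n}3.npz",**f);w=cloud(f);p=s["position"]
    q=(w-p)@rot(s["orientation"]) # tool coords
    b=f["img"].min(2)>120
    k=(np.abs(q[:,:,0])<.05)&(np.abs(q[:,:,1])<.04)&(q[:,:,2]>-.03)&(q[:,:,2]<.05)&b
    print(n,k.sum(),[np.percentile(q[k][:,i]*1000,[2,50,98]).round(1).tolist() for i in range(3)])
    u=np.argwhere(k).mean(0).astype(int);y0=max(0,u[0]-60);x0=u[1]-75
    ims.append(cv2.resize(f["img"][y0:y0+120,x0:x0+150],(400,320),interpolation=cv2.INTER_CUBIC))
cv2.imwrite("pics/c4.png",np.hstack(ims)[:,:,::-1])
E
```

```text
t 7.2 p [0.5842 0.2239 0.1418] yaw_y 67.34 F [ 0.04 -0.29 -4.06] w 0.508915525685943 g 61.89842563122511 q [-0.59  0.45  0.19  1.75 -0.1   0.94  0.82]
top 33 [[-37.8, -34.0, -11.9], [-23.2, -20.6, -9.1], [-20.0, -15.2, 33.9]]
side 642 [[-32.3, 16.6, 28.9], [-22.7, 14.0, 29.9], [-19.1, 1.8, 36.3]]
```

View pics/c4.png

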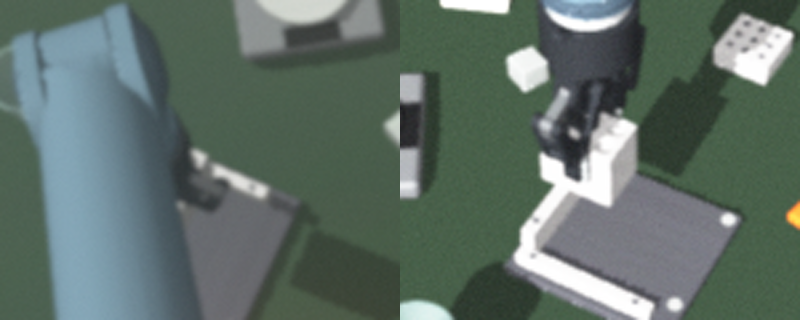

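The side view shows the block upright above the plate, its axes parallel to the fences and both fences clear. I lower it.

Call:
drive_tool --pt "0.2 0 1 0 0 0 -1" --pt "0.4 0 2.5 0 0 0 -1" --pt "0.4 0 4 0 0 0 -1" --pt "0.4 0 5.5 0 0 0 -1" --pt "0.4 0 7 0 0 0 -1" --pt "0.4 0 8 0 0 0 -1" --pt "0.4 0 8.6 0 0 0 -1" --pt "0.4 0 8.6 0 0 0 -1"

```text
time: 8.3
position: [0.5802, 0.2272, 0.0559]
orientation: [-0.613, -3.081, 0.001]
wrist_force: [0.3, -0.9, -4.4]
grip_width: 0.507
grasp_force: 62.0
```

```bash
cat >> h.py <<'E'
def pl():
    s=state();a=np.radians(67.6);X=np.array([np.sin(a),-np.cos(a)]);Y=np.array([np.cos(a),np.sin(a)])
    d=s["position"][:2]-[.5595,.2135];F=s["wrist_force"]
    print("plate xy mm",(d@X*1000).round(2),(d@Y*1000).round(2),"z",(s["position"][2]*1000).round(2),"F plate x,y,z",(F[:2]@X).round(2),(F[:2]@Y).round(2),F[2].round(2),"M",s["moment"].round(3))
E
python3 - <<'E'
from h import *
pl()
E
```

```text
t 8.3 p [0.5802 0.2272 0.0559] yaw_y 67.5 F [ 0.3  -0.94 -4.43] w 0.5072918528476924 g 61.97543531656265 q [-0.57  0.57  0.17  1.8  -0.13  0.79  0.84]
plate xy mm 13.96 20.58 z 55.85 F plate x,y,z 0.63 -0.75 -4.43 M [ 0.031  0.03  -0.024]
```

Call:
drive_tool --pt "0 0 0.2 0 0 0 -1" --pt "0 0 0.4 0 0 0 -1" --pt "0 0 0.55 0 0 0 -1" --pt "0 0 0.65 0 0 0 -1" --pt "0 0 0.72 0 0 0 -1" --pt "0 0 0.78 0 0 0 -1" --pt "0 0 0.8 0 0 0 -1" --pt "0 0 0.8 0 0 0 -1"

```text
time: 9.3
position: [0.5805, 0.2273, 0.0483]
orientation: [0.613, 3.081, 0.0]
wrist_force: [-0.0, -1.3, -3.6]
grip_width: 0.509
grasp_force: 62.0
```

```bash
python3 - <<'E'
from h import *
pl()
E
```

```text
t 9.3 p [0.5805 0.2273 0.0483] yaw_y 67.5 F [-0.04 -1.26 -3.58] w 0.5087092491260791 g 62.01105672866106 q [-0.57  0.58  0.17  1.8  -0.13  0.78  0.84]
plate xy mm 14.1 20.78 z 48.31 F plate x,y,z 0.44 -1.19 -3.58 M [ 0.014  0.017 -0.024]
```

Close to touching; lower a little more until the plate takes some weight.

Call:
drive_tool --pt "0 0 0.03 0 0 0 -1" --pt "0 0 0.06 0 0 0 -1" --pt "0 0 0.08 0 0 0 -1" --pt "0 0 0.1 0 0 0 -1" --pt "0 0 0.1 0 0 0 -1" --pt "0 0 0.1 0 0 0 -1" --pt "0 0 0.1 0 0 0 -1" --pt "0 0 0.1 0 0 0 -1"

```text
time: 10.3
position: [0.5805, 0.2273, 0.0483]
orientation: [-0.613, -3.081, -0.0]
wrist_force: [-3.5, -1.4, 5.4]
grip_width: 0.509
grasp_force: 63.2
```

```bash
python3 - <<'E'
from h import *
pl()
E
```

```text
t 10.3 p [0.5805 0.2273 0.0483] yaw_y 67.49 F [-3.51 -1.42  5.41] w 0.5094339198560399 g 63.15132290124893 q [-0.57  0.58  0.17  1.8  -0.13  0.78  0.84]
plate xy mm 14.13 20.78 z 48.27 F plate x,y,z -2.7 -2.65 5.41 M [-0.208  0.807  0.018]
```

The block is on the plate (~9 N of load). I ease it by 0.6 mm and slide diagonally toward the corner. Tool y is plate +y and tool -x is plate +x.

Call:
drive_tool --pt "0 0 -0.05 0 0 0 -1" --pt "-0.1 0.1 -0.05 0 0 0 -1" --pt "-0.25 0.25 -0.05 0 0 0 -1" --pt "-0.4 0.4 -0.05 0 0 0 -1" --pt "-0.55 0.55 -0.05 0 0 0 -1" --pt "-0.7 0.7 -0.05 0 0 0 -1" --pt "-0.75 0.75 -0.05 0 0 0 -1" --pt "-0.75 0.75 -0.05 0 0 0 -1"

```text
time: 11.3
position: [0.589, 0.2308, 0.0483]
orientation: [-0.613, -3.078, 0.003]
wrist_force: [-7.4, -3.4, 8.3]
grip_width: 0.508
grasp_force: 63.4
```

```bash
python3 - <<'E'
from h import *
pl()
E
```

```text
t 11.3 p [0.589  0.2308 0.0483] yaw_y 67.49 F [-7.41 -3.37  8.29] w 0.5083666032364081 g 63.40949289500713 q [-0.57  0.59  0.17  1.77 -0.13  0.79  0.84]
plate xy mm 20.69 27.28 z 48.34 F plate x,y,z -5.57 -5.94 8.29 M [-0.482  1.198 -0.111]
```

Call:
drive_tool --pt "0 0 -0.04 0 0 0 -1" --pt "0 0 -0.08 0 0 0 -1" --pt "0 0 -0.1 0 0 0 -1" --pt "-0.05 0.05 -0.1 0 0 0 -1" --pt "-0.1 0.1 -0.1 0 0 0 -1" --pt "-0.1 0.15 -0.1 0 0 0 -1" --pt "-0.1 0.15 -0.1 0 0 0 -1" --pt "-0.1 0.15 -0.1 0 0 0 -1"

```text
time: 12.3
position: [0.5918, 0.2324, 0.0485]
orientation: [0.613, 3.081, 0.0]
wrist_force: [-0.1, 0.1, -4.4]
grip_width: 0.508
grasp_force: 62.2
```

```bash
python3 - <<'E'
from h import *
pl()
E
```

```text
t 12.3 p [0.5918 0.2324 0.0485] yaw_y 67.5 F [-0.14  0.11 -4.41] w 0.5084946792537054 g 62.17709328979254 q [-0.57  0.6   0.17  1.77 -0.13  0.79  0.84]
plate xy mm 22.63 29.79 z 48.52 F plate x,y,z -0.17 0.05 -4.41 M [-0.003 -0.051  0.01 ]
```

Now just lifting free of the plate, with the weight fully carried. I settle it by 0.2 mm and creep +y to the long fence.

Call:
drive_tool --pt "0 0 0.02 0 0 0 -1" --pt "0 0.05 0.03 0 0 0 -1" --pt "0 0.1 0.03 0 0 0 -1" --pt "0 0.15 0.03 0 0 0 -1" --pt "0 0.2 0.03 0 0 0 -1" --pt "0 0.25 0.03 0 0 0 -1" --pt "0 0.3 0.03 0 0 0 -1" --pt "0 0.3 0.03 0 0 0 -1"

```text
time: 13.3
position: [0.5929, 0.2352, 0.0485]
orientation: [0.613, 3.081, 0.0]
wrist_force: [0.1, -0.6, -4.3]
grip_width: 0.507
grasp_force: 62.2
```

```bash
python3 - <<'E'
from h import *
pl()
E
```

```text
t 13.3 p [0.5929 0.2352 0.0485] yaw_y 67.5 F [ 0.06 -0.57 -4.26] w 0.5069674737099598 g 62.174558378756046 q [-0.57  0.6   0.17  1.76 -0.13  0.79  0.84]
plate xy mm 22.59 32.79 z 48.48 F plate x,y,z 0.27 -0.5 -4.26 M [0.058 0.035 0.013]
```

Call:
drive_tool --pt "0 0.03 0.02 0 0 0 -1" --pt "0 0.07 0.03 0 0 0 -1" --pt "0 0.1 0.03 0 0 0 -1" --pt "0 0.14 0.03 0 0 0 -1" --pt "0 0.18 0.03 0 0 0 -1" --pt "0 0.22 0.03 0 0 0 -1" --pt "0 0.25 0.03 0 0 0 -1" --pt "0 0.25 0.03 0 0 0 -1"

```text
time: 14.3
position: [0.5935, 0.2361, 0.0483]
orientation: [-0.614, -3.08, 0.003]
wrist_force: [-3.6, -5.3, 2.8]
grip_width: 0.508
grasp_force: 62.6
```

```bash
python3 - <<'E'
from h import *
pl()
E
```

```text
t 14.3 p [0.5935 0.2361 0.0483] yaw_y 67.46 F [-3.63 -5.33  2.84] w 0.5083085219778125 g 62.64209847897291 q [-0.57  0.6   0.17  1.76 -0.13  0.8   0.83]
plate xy mm 22.81 33.82 z 48.32 F plate x,y,z -1.32 -6.31 2.84 M [-0.859  0.684  0.044]
```

Long fence contacted near y=33.8 mm. I ease up slightly and creep +x toward the short fence.

Call:
drive_tool --pt "-0.05 0 -0.03 0 0 0 -1" --pt "-0.1 0 -0.05 0 0 0 -1" --pt "-0.15 0 -0.05 0 0 0 -1" --pt "-0.2 0 -0.05 0 0 0 -1" --pt "-0.25 0 -0.05 0 0 0 -1" --pt "-0.3 0 -0.05 0 0 0 -1" --pt "-0.3 0 -0.05 0 0 0 -1" --pt "-0.3 0 -0.05 0 0 0 -1"

```text
time: 15.3
position: [0.5937, 0.236, 0.0484]
orientation: [-0.611, -3.075, 0.004]
wrist_force: [-6.7, -2.9, 4.9]
grip_width: 0.507
grasp_force: 62.9
```

```bash
python3 - <<'E'
from h import *
pl()
E
```

```text
t 15.3 p [0.5937 0.236  0.0484] yaw_y 67.51 F [-6.75 -2.88  4.87] w 0.5071707103418912 g 62.91456587612629 q [-0.57  0.6   0.17  1.75 -0.13  0.8   0.84]
plate xy mm 23.03 33.88 z 48.43 F plate x,y,z -5.14 -5.24 4.87 M [-0.757  1.398 -0.031]
```

Call:
drive_tool --pt "0 0 -0.04 0 0 0 -1" --pt "0 0 -0.08 0 0 0 -1" --pt "0 0 -0.1 0 0 0 -1" --pt "0 0 -0.1 0 0 0 -1" --pt "0 0 -0.1 0 0 0 -1" --pt "0 0 -0.1 0 0 0 -1" --pt "0 0 -0.1 0 0 0 -1" --pt "0 0 -0.1 0 0 0 -1"

```text
time: 16.3
position: [0.5937, 0.236, 0.0485]
orientation: [-0.611, -3.076, 0.004]
wrist_force: [-5.1, -2.1, 0.1]
grip_width: 0.509
grasp_force: 62.5
```

```bash
python3 - <<'E'
from h import *
pl();ims=[]
f=manip.grab_frame("side");im=f["img"][195:310,250:365]
cv2.imwrite("pics/c5.png",cv2.resize(im,(600,600),interpolation=cv2.INTER_CUBIC)[:,:,::-1])
E
```

```text
t 16.3 p [0.5937 0.236  0.0485] yaw_y 67.52 F [-5.12 -2.12  0.1 ] w 0.509495583374488 g 62.50806625932455 q [-0.57  0.6   0.17  1.75 -0.13  0.8   0.84]
plate xy mm 23.02 33.84 z 48.45 F plate x,y,z -3.93 -3.91 0.1 M [-0.596  1.007  0.02 ]
```

View pics/c5.png

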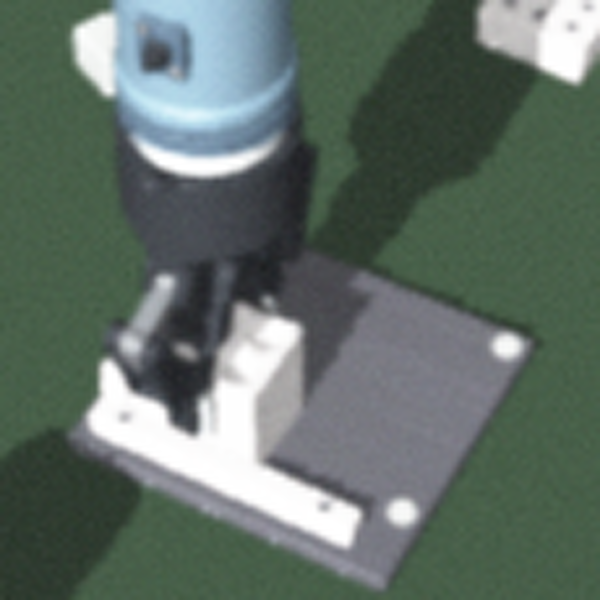

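The block sits along the long fence near the short one, with its exposed end at about (258,460). I press +x further with little weight on the plate, and measure the end face against the short fence in the same camera.

Call:
drive_tool --pt "-0.04 0 -0.02 0 0 0 -1" --pt "-0.08 0 -0.03 0 0 0 -1" --pt "-0.12 0 -0.03 0 0 0 -1" --pt "-0.16 0 -0.03 0 0 0 -1" --pt "-0.2 0 -0.03 0 0 0 -1" --pt "-0.25 0 -0.03 0 0 0 -1" --pt "-0.25 0 -0.03 0 0 0 -1" --pt "-0.25 0 -0.03 0 0 0 -1"

```text
time: 17.35
position: [0.5941, 0.2359, 0.0486]
orientation: [-0.61, -3.072, 0.005]
wrist_force: [-8.7, -2.0, 2.4]
grip_width: 0.508
grasp_force: 62.7
```

```bash
python3 - <<'E'
from h import *
pl()
f=manip.grab_frame("side");w=cloud(f);th=np.radians(-22.4);A=np.array([[np.cos(th),np.sin(th)],[-np.sin(th),np.cos(th)]])
q=(w[:,:,:2]-[.5595,.2135])@A.T*1000;z=w[:,:,2]*1000;b=f["img"].min(2)>90
k=b&(z>28)&(z<58)&(q[:,:,0]<30)&(q[:,:,0]>-30)&(q[:,:,1]>5)&(q[:,:,1]<62)
for lo in(28,36,44,52):
    m=k&(z>lo)&(z<lo+8);print(lo,m.sum(),"xmin",np.percentile(q[m][:,0],[1,5,10,25]).round(1),"y",np.percentile(q[m][:,1],[3,97]).round(1))
w0=cloud(dict(np.load("side1.npz")));q0=(w0[:,:,:2]-[.5595,.2135])@A.T*1000;z0=w0[:,:,2]*1000
m=(z0>37)&(z0<50)&(abs(q0[:,:,0]-65)<15)&(abs(q0[:,:,1])<70);print("tall top x",np.percentile(q0[m][:,0],[1,5,50,95,99]).round(1))
E
```

```text
t 17.35 p [0.5941 0.2359 0.0486] yaw_y 67.54 F [-8.75 -1.99  2.41] w 0.5079622446366606 g 62.701908610761166 q [-0.57  0.6   0.17  1.75 -0.13  0.81  0.84]
plate xy mm 23.46 33.89 z 48.6 F plate x,y,z -7.33 -5.17 2.41 M [-0.468  1.632 -0.087]
28 41 xmin [-6.  -5.6 -5.4 -4.9] y [12.2 56.9]
36 45 xmin [-6.1 -5.3 -5.1 -4.4] y [17.9 61.6]
44 50 xmin [-5.6 -5.4 -5.2 -4.6] y [13.7 60.9]
52 56 xmin [-5.9 -5.7 -5.3 -4.4] y [14.6 60.7]
tall top x [57.3 58.3 63.4 69.7 70.7]
```

```bash
python3 - <<'E'
from h import *
s=manip.sense();goto(s["position"],67.6)
E
```

```text
shift cm [0. 0. 0.] turn [-0.005 -0.009 -0.001]
```

Tool tilts 0.5° under the push, so I counter that and raise both pushes, still easing the weight.

Call:
drive_tool --pt "0 0 -0.02 -0.003 -0.005 0 -1" --pt "0 0.05 -0.04 -0.006 -0.01 0 -1" --pt "-0.05 0.1 -0.05 -0.008 -0.014 0 -1" --pt "-0.1 0.15 -0.05 -0.008 -0.014 0 -1" --pt "-0.15 0.15 -0.05 -0.008 -0.014 0 -1" --pt "-0.2 0.15 -0.05 -0.008 -0.014 0 -1" --pt "-0.2 0.15 -0.05 -0.008 -0.014 0 -1" --pt "-0.2 0.15 -0.05 -0.008 -0.014 0 -1"

```text
time: 18.4
position: [0.594, 0.2358, 0.0483]
orientation: [0.612, 3.081, -0.001]
wrist_force: [-10.4, -2.7, 3.6]
grip_width: 0.507
grasp_force: 63.0
```

```bash
python3 - <<'E'
from h import *
pl();s=manip.sense();goto(s["position"],67.6)
E
```

```text
t 18.4 p [0.594  0.2358 0.0483] yaw_y 67.52 F [-10.42  -2.67   3.62] w 0.5070845365536059 g 62.99790043383837 q [-0.57  0.6   0.17  1.76 -0.13  0.79  0.84]
plate xy mm 23.4 33.75 z 48.26 F plate x,y,z -8.62 -6.44 3.62 M [-0.563  2.447 -0.137]
shift cm [0. 0. 0.] turn [-0.001  0.001 -0.001]
```

Call:
drive_tool --pt "0 0 -0.04 0 0 0 -1" --pt "0 0.05 -0.07 0 0 0 -1" --pt "-0.05 0.1 -0.09 -0.001 -0.002 0 -1" --pt "-0.1 0.15 -0.1 -0.002 -0.004 0 -1" --pt "-0.15 0.2 -0.1 -0.003 -0.006 0 -1" --pt "-0.2 0.2 -0.1 -0.003 -0.006 0 -1" --pt "-0.2 0.2 -0.1 -0.003 -0.006 0 -1" --pt "-0.2 0.2 -0.1 -0.003 -0.006 0 -1"

```text
time: 19.4
position: [0.594, 0.2359, 0.0483]
orientation: [0.612, 3.08, -0.003]
wrist_force: [-14.9, -3.8, 4.4]
grip_width: 0.505
grasp_force: 63.2
```

```bash
python3 - <<'E'
from h import *
pl();s=manip.sense();goto(s["position"],67.6)
E
```

```text
t 19.4 p [0.594  0.2359 0.0483] yaw_y 67.52 F [-14.86  -3.84   4.41] w 0.5053566195552066 g 63.15069906413555 q [-0.58  0.6   0.17  1.76 -0.13  0.79  0.83]
plate xy mm 23.39 33.83 z 48.31 F plate x,y,z -12.27 -9.21 4.41 M [-0.798  3.235 -0.127]
shift cm [0. 0. 0.] turn [-0.002  0.002 -0.001]
```

x holds at 23.4 and y at 33.8 while the forces rise to 12 and 9 N, so both fences appear to be carrying. I ease the weight once more to rule out friction.

Call:
drive_tool --pt "0 0 -0.03 0 0 0 -1" --pt "0 0 -0.06 0 0 0 -1" --pt "0 0.03 -0.09 0 0 0 -1" --pt "0 0.05 -0.12 0 0 0 -1" --pt "0 0.05 -0.12 0 0 0 -1" --pt "0 0.05 -0.12 0 0 0 -1" --pt "0 0.05 -0.12 0 0 0 -1" --pt "0 0.05 -0.12 0 0 0 -1"

```text
time: 20.4
position: [0.5941, 0.2359, 0.0484]
orientation: [0.612, 3.08, -0.004]
wrist_force: [-12.9, -4.1, 0.1]
grip_width: 0.506
grasp_force: 62.6
```

```bash
python3 - <<'E'
from h import *
pl();s=manip.sense();goto(s["position"],67.6)
E
```

```text
t 20.4 p [0.5941 0.2359 0.0484] yaw_y 67.51 F [-12.9   -4.14   0.07] w 0.5062807258841828 g 62.633659690618515 q [-0.58  0.6   0.17  1.76 -0.13  0.8   0.83]
plate xy mm 23.45 33.84 z 48.38 F plate x,y,z -10.35 -8.74 0.07 M [-0.807  2.843 -0.176]
shift cm [0. 0. 0.] turn [-0.002  0.002 -0.002]
```

Call:
drive_tool --pt "0 0 -0.02 0 0 0.002 -1" --pt "0 0 -0.04 0 0 0.004 -1" --pt "-0.03 0.03 -0.06 0 0 0.006 -1" --pt "-0.06 0.04 -0.06 0 0 0.008 -1" --pt "-0.1 0.04 -0.06 0 0 0.008 -1" --pt "-0.1 0.04 -0.06 0 0 0.008 -1" --pt "-0.1 0.04 -0.06 0 0 0.008 -1" --pt "-0.1 0.04 -0.06 0 0 0.008 -1"

```text
time: 21.4
position: [0.5941, 0.236, 0.0484]
orientation: [0.619, 3.08, -0.007]
wrist_force: [-13.6, -4.3, -0.4]
grip_width: 0.507
grasp_force: 62.6
```

```bash
python3 - <<'E'
from h import *
pl();s=manip.sense();goto(s["position"],67.6)
E
```

```text
t 21.4 p [0.5941 0.236  0.0484] yaw_y 67.28 F [-13.65  -4.3   -0.39] w 0.5069093691765232 g 62.641169875860214 q [-0.58  0.6   0.17  1.75 -0.13  0.8   0.83]
plate xy mm 23.4 33.95 z 48.42 F plate x,y,z -10.98 -9.17 -0.39 M [-0.961  2.909  0.42 ]
shift cm [0. 0. 0.] turn [-0.004  0.001 -0.006]
```

Yaw is resisted by the fences (Mz swings -0.18 → +0.42 Nm), so the block is flush. I turn back to the moment-free yaw and hold.

Call:
drive_tool --pt "0 0 0 -0.002 0 -0.003 -1" --pt "0 0.02 0 -0.004 0 -0.006 -1" --pt "0 0.02 0 -0.004 0 -0.006 -1" --pt "0 0.02 0 -0.004 0 -0.006 -1" --pt "0 0.02 0 -0.004 0 -0.006 -1" --pt "0 0.02 0 -0.004 0 -0.006 -1" --pt "0 0.02 0 -0.004 0 -0.006 -1" --pt "0 0.02 0 -0.004 0 -0.006 -1"

```text
time: 22.4
position: [0.594, 0.2358, 0.0484]
orientation: [0.614, 3.081, -0.001]
wrist_force: [-13.7, -4.5, -1.1]
grip_width: 0.505
grasp_force: 62.5
```

```bash
python3 - <<'E'
from h import *
pl();s=manip.sense();goto(s["position"],67.6)
f=manip.grab_frame("side");im=f["img"][195:310,250:365]
cv2.imwrite("pics/c6.png",cv2.resize(im,(600,600),interpolation=cv2.INTER_CUBIC)[:,:,::-1])
E
```

```text
t 22.4 p [0.594  0.2358 0.0484] yaw_y 67.47 F [-13.74  -4.53  -1.12] w 0.5050074315517944 g 62.5169300660491 q [-0.57  0.6   0.17  1.76 -0.13  0.79  0.83]
plate xy mm 23.43 33.81 z 48.35 F plate x,y,z -10.98 -9.42 -1.12 M [-0.99   2.971 -0.039]
shift cm [0. 0. 0.] turn [-0.     0.001 -0.002]
```

View pics/c6.png

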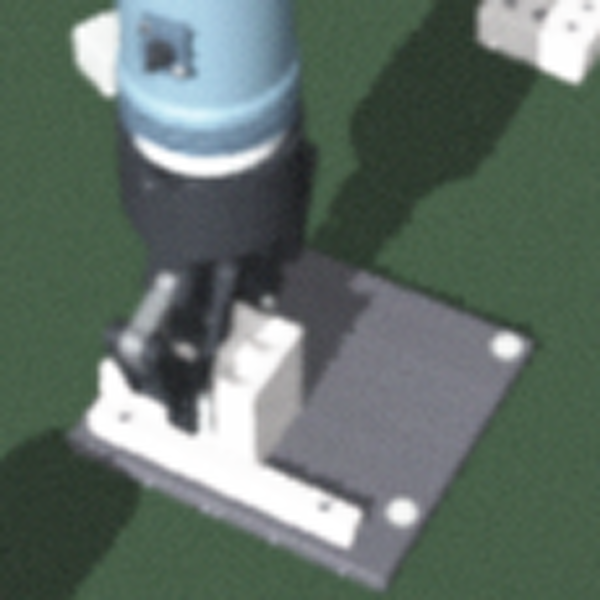

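The block is upright in the corner (end edge at (258,460)), pressed ~11 N and ~9 N on the fences, level, with no yaw moment. I hand in.

```bash
python3 -c "
from cell import manip
print(manip.hand_in())"
```

```text
the job is handed in; nothing more can be done
None
```

I handed the job in at about 22 s: by force readings and the side camera, the tube block is upright on the dark plate and flush against both fences, still gripped, pushing about 11 N on the short fence and 9 N on the long one.

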